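Close the batch on the tally counter

ROBOT

A 6-joint arm with a two-finger parallel gripper is mounted at the origin on a cart in front of the work surface, level with it; the furniture and walls round the work are solid. World frame = base frame: x ahead of the robot, y to its left, z up, the work surface at z = 0. Lengths are in m, angles in degrees, forces in N, time in s.
With the tool pointing down it reaches from about 0.25 to 0.725 m from the base axis. Payload 9.7 kg.
Tool frame: the origin (TCP) lies on the centre line of the jaws, within the pads' length; the fingertips stand 19 mm ahead of it and the grasp point (between the pads) is the TCP (bot.tcp_to_tips is the z of the fingertips in the tool frame, in m); z points along the fingers, y is the line along which they close (so a half turn about z gives the same grasp; the last joint's range is limited). The gripper opens to 85 mm and grips with 20 to 120 N. Pads are 22 mm wide; open, the fingers measure 114 mm over their backs; the gripper's body (76 mm by 85 mm) begins 54 mm behind the grasp point. The pads swing forward as they close: fully open they stand 13 mm farther back than shut.
Start: joints at [71.161, 4.979, 10.078, 95.1, 0, 90], TCP at [0.178, 0.521, 0.25] pointing down, gripper open.
Joint ranges: [-179.16, 179.16], [-48.56, 103.87], [-65.8, 70.77], [-126.05, 130.52], [-82.76, 87.17], [-180, 180]. Speed limits (degrees/s): [127.2, 127.2, 147.25, 180, 180, 180].

INTERFACE

Orientations are given as [roll, pitch, yaw] about the fixed x, y, z axes, in that order (R = Rz(yaw) Ry(pitch) Rx(roll)).
In Python, from workcell import bot gives the robot as it stands. The module is installed in compiled form; this text tells all that it offers.
- The arm moves only by the tool play_rows, never from a script. Its argument "increments" is a list of rows, each an object with "slide": the shift along the tool's x, y, z in mm, a list of three; "angular": the turn, a rotation vector about the tool's x, y, z in degrees, a list of three; "claw": the opening, from -1 (shut) to 1 (fully open). In form: [{"slide": [x, y, z], "angular": [rx, ry, rz], "claw": claw}, ...]. A call has 1 to 8 rows; each row shifts and turns the commanded pose from where the row before left it, along the tool's axes as they then stand; what a row does not reach is not made up. A row lasts 1/10 s, in which the tool goes at most 50 mm and 8.59 degrees, less where a joint would pass 70% of its speed; a pose out of reach is approached as far as the arm can. A call is refused whole if a number of a shift passes 50 or a number of a turn 8.59, either way. A call with a gripper value outside its range is refused whole. The fingers move at their own pace and stop on an object; "squeeze" is the grip in N (left out, the last holds). Time passes only in rows, so rows that do not move let the fingers close. It gives the time, the measured TCP pose, the force, the opening and the grip force at its end, in the units of the state.
- bot.get_obs(): the state, without advancing time (a new reading comes with each control period).
- bot.camera(name): name is "scene" or "top"; returns the picture (400x640x3 uint8, red, green, blue); there is no depth.
- bot.camera_info(name): a dict with "fovy" (degrees; the focal length in pixels is half the picture's height over the tangent of half this angle, whatever the lens; pixels are square), "cx", "cy" (the principal point, pixels), "R" (3x3) and "t" (3): a world point X has camera coordinates R X + t. Camera axes: x right, y down, z forward; pixel columns grow to the right and rows downward; lengths in m; the calibration is good to about 2 mm. A picture is of the moment at which its call begins. camera_info takes no time and is no camera call.
- bot.job_done(): hands the job in; it is judged then, once.
The state is a dict: "time": time; "q": joint angles; "qd": joint speeds; "joint_efforts": joint torques, N m; "ee_pos": TCP position; "tcp_rot": TCP orientation; "wrist_force": force on the tool from outside, world axes, zero at the start; "torque": the same for the moment, N m; "opening": finger opening in m; "grasp_force": force on a finger pad.
Only numpy, scipy, OpenCV 4.12 (cv2) and the standard library are available. Lean on these libraries where they do the work, as an engineer would, in place of code of your own. Each camera call takes 0.05 s, during which the arm holds its last target. There are 200 camera calls.

TASK

The batch of castings is done: with a fingertip, flick the toothed thumbwheel of the tally counter clockwise (seen from above) until the tooth that carries the steel stud has clicked in at the fixed steel pointer, without letting it run past. Then push the round key beside the wheel fully down to log the batch, and let it come up again. Do not press the key before the stud is at the pointer. Nothing is to be picked up: leave the loose things around the counter alone, where they are.

Things in the scene. Friction and masses are not known exactly. Their poses are not given: they have to be found in the camera images.
- counter: Tally counter, screwed to the worktop: grey plate, top at 21 mm, 3 mm screw heads at its corners, with a drum (76 mm across, top 37 mm) under the wheel. Origin: on the table below the wheel's axis; z up, x to the fixed pointer (away from the robot, within 0.4 rad of the world's x), y to the left. The plate spans x -60 to +80 mm, y -125 to +65 mm
- tally_wheel (a joint): Turn of the black star wheel in rad, growing clockwise seen from above (its robot side moves to the left). 0 = studded tooth at the pointer. It clicks every 1.047 rad, always with one tooth at the pointer and one straight opposite; starts 2, 3 or 4 clicks short (near -2.09, -3.14, -4.19). Turning takes 5 to 10 N on a tooth; pushed over 30 degrees, it snaps to the next click and stays
- wheel_center (a point): Top centre of the wheel's hub, on its upright axis, 56 mm above the table. The wheel lies flat: hub 44 mm across, six teeth 60 degrees apart, each 12 mm wide with a round end, reaching 50 mm from the axis; underside at 40 mm, top at 56 mm. A spindle stub stands 4 mm above the hub
- stud (a point): Top of the steel stud, 10 mm across and 9 mm tall, that stands on one tooth of the wheel only, 42 mm from the axis; 65 mm above the table. It turns with the wheel
- pointer (a point): Tip of the fixed steel pointer on the counter's plate, 54 mm from the wheel's axis on the counter's +x side, 55 mm above the table. Behind the tip is a steel block 14 x 18 mm, 56 mm high, at counter x = 60 to 74 mm
- log_key (a joint): Travel of the round grey spring key (32 mm across, in a black housing on the plate, 95 mm to the counter's -y side of the wheel's axis), in m: 0 up, 0.006 fully down at about 5 N; it springs back when let go. Pressed means more than 0.0045
- log_key_top (a point): Centre of the key's top face; moves with it
- jar_lid: White ribbed jar lid, 42 mm across, 9 mm tall, lying loose on the robot's side of the counter; not to be moved. Origin: centre of the underside
- silicone_mould: Small pinkish rounded mould block, 44 x 57 x 27 mm, loose to the left of the counter; not to be moved. Origin: centre of the underside
- pigment_jar: Jar with black lid, 61 mm across, 64 mm tall, loose to the right of the counter beyond the key; not to be moved. Origin: centre of the underside
- syringe: White syringe, 76 mm long, 16 mm tall, lying loose on the robot's side of the counter; not to be moved. Origin: centre of the underside

How it is judged (in metres and radians):
On the way, in this order (a step that is already met when the one before it is completed fails the run):
1. the studded tooth has clicked in at the pointer (value of joint tally_wheel between -0.15 and 0.15 rad), for 0.2 s.
2. the key is pushed fully down with the stud at the pointer (all of step 1 and value of joint log_key above 0.0045 m), for 0.05 s.
At the end, for the whole second after the job is handed in: The studded tooth rests at the pointer (wheel within 0.15 rad of 0), the key is up again (under 1.2 mm), each loose thing around is within 20 mm of its start and the wheel is at rest (all of step 1 and value of joint log_key below 0.0012 m and velocity of joint tally_wheel between -0.1 and 0.1 rad/s and distance of each of jar_lid, silicone_mould, pigment_jar, syringe from where it was at the start of the episode below 0.02 m); the robot touches nothing.
It fails at once if the wheel runs past the pointer (more than half a click beyond home) (value of joint tally_wheel above 0.62 rad).
It fails at once if the wheel is turned backwards far past its start (value of joint tally_wheel below -4.9 rad).
It fails at once if the key is pressed before the studded tooth is at the pointer (value of joint log_key above 0.003 m and value of joint tally_wheel below -0.3 rad).
It fails at once if one of the things around is moved more than 20 mm or lifted (distance of any of jar_lid, silicone_mould, pigment_jar, syringe from where it was at the start of the episode above 0.02 m or height (world z) of any of jar_lid, silicone_mould, pigment_jar, syringe above 0.012 m).
It fails at once if the fingers grip or push one of the things around (contact force between the fingers and jar_lid above 3 N or contact force between the fingers and silicone_mould above 3 N or contact force between the fingers and pigment_jar above 3 N or contact force between the fingers and syringe above 3 N).
It also fails if it takes over 58 s, if anything falls off the work surface, if the arm or the gripper's body presses on something with over 40 N, if the wrist force passes 120 N, or if a joint passes its speed limit or range.

## Working session

There is one attempt and no reset: what is moved stays moved. The work goes in short steps, Python scripts to look and compute and a tool call to move; the robot and the scene stay as the last step left them, time stands still between calls to the robot, and variables do not carry over. Pictures are saved under pics/ and viewed, at most 10 in all, crops included, and the job is handed in when it is done.

Besides the shell and the picture viewer there is one more tool, called as name([rows], argument=value, ...), one row to a line, values as JSON. play_rows: Moves the arm, as the interface text tells. Its arguments: {"type":"object","properties":{"increments":{"type":"array"},"squeeze":{"type":"number"}},"required":["increments"]}

```bash
mkdir -p pics
python3 - <<'E'
from workcell import bot
import cv2,numpy as np
for n in("scene","top"):
    im=bot.camera(n); cv2.imwrite(f"pics/{n}0.png",im[:,:,::-1]); i=bot.camera_info(n)
    print(n,i["fovy"],i["cx"],i["cy"],np.round(i["R"],4).tolist(),np.round(i["t"],4).tolist())
o=bot.get_obs();print(o)
E
```

```text
scene 53.09429244467043 314.0025607300993 195.74348474703842 [[0.7152, -0.6988, -0.0128], [-0.3189, -0.31, -0.8957], [0.622, 0.6446, -0.4445]] [-0.3111, 0.253, 0.5112]
top 56.00397178094198 323.5134047459751 202.13893897554397 [[0.0241, -0.9996, -0.0174], [-0.9915, -0.0216, -0.1284], [0.128, 0.0203, -0.9916]] [0.0549, 0.5162, 0.892]
{'time': 0.1, 'q': array([ 7.11614644e+01,  5.00782650e+00,  1.00395837e+01,  9.50993769e+01,
       -1.88662457e-05,  8.99996958e+01]), 'qd': array([ 0.09060251, -0.13917825,  0.07073854,  0.06598409, -0.09576537,
        0.02227436]), 'joint_efforts': array([-4.53974326e-04, -5.21560585e+01,  4.65654588e+01,  1.60503300e-02,
        1.01781103e-05, -1.26913596e-05]), 'ee_pos': array([0.17753871, 0.52036878, 0.2496604 ]), 'tcp_rot': array([-1.79932380e+02,  1.85072647e-05,  1.61161769e+02]), 'wrist_force': array([-0.57670443,  0.74100888, -0.69017884]), 'torque': array([0.02756578, 0.05459728, 0.01808058]), 'grasp_force': 0.0, 'opening': 0.08561942280394735}
```

View pics/top0.png

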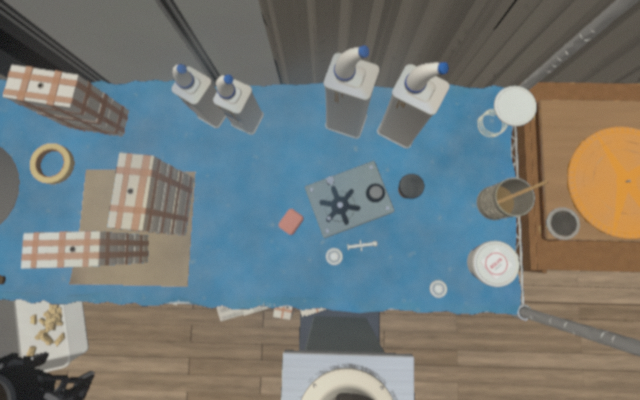

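View pics/scene0.png

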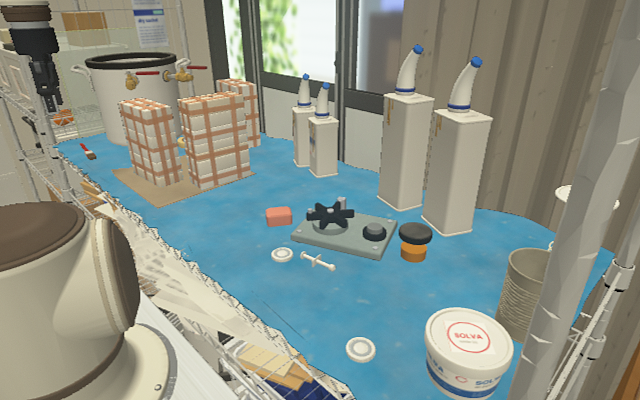

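The top view shows the wheel at about (340,205), the key at (375,192), the jar at (411,186), the mould at (290,222), the lid at (334,257) and the syringe at (362,245). I'll enlarge the counter in both views.

```bash
cat > h.py <<'E'
import cv2,numpy as np
from workcell import bot
def ray(n,u,v,z):
    i=bot.camera_info(n);R=np.array(i["R"]);t=np.array(i["t"]);f=200/np.tan(np.radians(i["fovy"]/2))
    d=R.T@np.array([(u-i["cx"])/f,(v-i["cy"])/f,1]);c=-R.T@t
    return c+d*(z-c[2])/d[2]
def pix(n,X):
    i=bot.camera_info(n);f=200/np.tan(np.radians(i["fovy"]/2));p=np.array(i["R"])@np.array(X)+np.array(i["t"])
    return np.array([i["cx"]+f*p[0]/p[2],i["cy"]+f*p[1]/p[2]])
E
python3 - <<'E'
from h import *
t=cv2.imread("pics/top0.png");s=cv2.imread("pics/scene0.png")
a=cv2.resize(t[155:250,300:400],(800,760),interpolation=cv2.INTER_CUBIC)[:590]
b=cv2.resize(s[190:265,285:405],(800,500),interpolation=cv2.INTER_CUBIC)
cv2.imwrite("pics/ta.png",cv2.resize(t[155:240,300:400],(700,595),interpolation=cv2.INTER_CUBIC));cv2.imwrite("pics/sa.png",b)
g=t.max(2); m=(g<60).astype(np.uint8);m[:150]=0;m[245:]=0;m[:,:300]=0;m[:,440:]=0
n,l,st,c=cv2.connectedComponentsWithStats(m)
for k in range(1,n):
    if st[k,4]>20: print(st[k],c[k],ray("top",*c[k],.05))
E
```

```text
(no output)
```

View pics/ta.png

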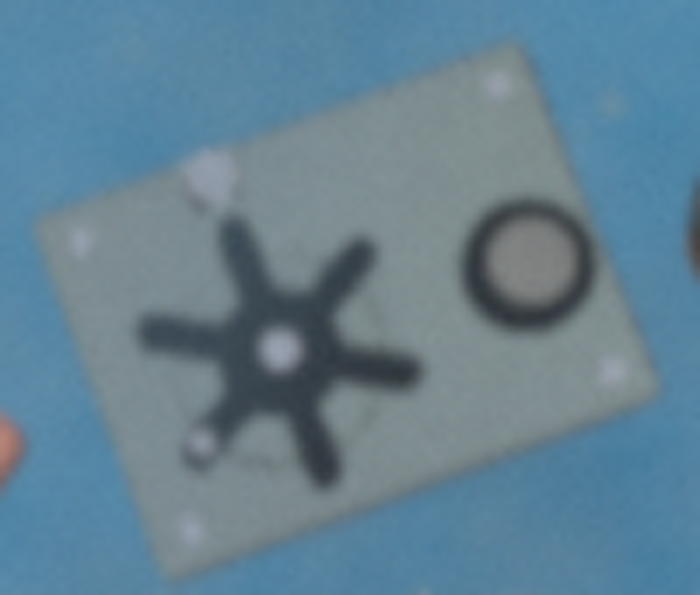

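View pics/sa.png

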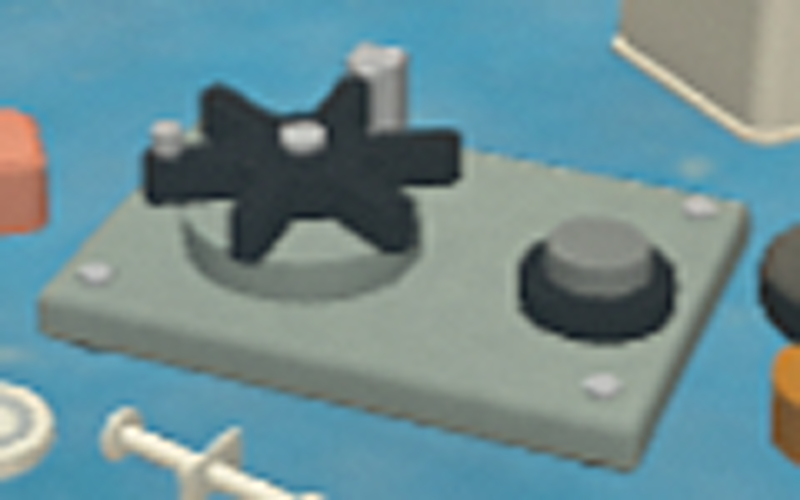

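Run:
```python
from h import *
from scipy.optimize import least_squares
T=lambda x,y:(300+x/7-.43,155+y/7-.43)
S=lambda x,y:(285+x*.15-.43,190+y*.15-.43)
def tri(a,b): 
    r=least_squares(lambda X:np.r_[pix("top",X)-a,pix("scene",X)-b],[.45,0,.04]);return np.round(r.x,4),np.round(r.fun,1)
print("hub",tri(T(280,348),S(303,135)),ray("top",*T(279,349),.060))
print("key",tri(T(530,263),S(598,245)))
print("stud",tri(T(202,440),S(167,135)),ray("top",*T(202,440),.065))
P=dict(ptr=ray("top",*T(224,212),.055),blk=ray("top",*T(210,178),.056),key=ray("top",*T(530,263),.045))
h=ray("top",*T(279,349),.060)
for k,v in P.items(): d=v-h;print(k,v.round(4),np.hypot(*d[:2]).round(4),np.degrees(np.arctan2(d[1],d[0])).round(1))
for p in[(80,241),(190,529),(611,372),(498,84)]: print(ray("top",*T(*p),.024).round(4))
print(bot.tcp_to_tips)
```

```text
hub (array([0.5076, 0.0272, 0.0601]), array([ 0.2, -0.2, -0.3,  0. ])) [0.50669097 0.02803033 0.06      ]
key (array([ 0.5419, -0.0603,  0.0428]), array([ 0.4, -0.4, -0.5,  0.1]))
stud (array([0.4751, 0.0532, 0.0629]), array([ 0.2, -0.2, -0.2,  0. ])) [0.47453301 0.05355493 0.065     ]
ptr [0.5546 0.0478 0.055 ] 0.0518 22.4
blk [0.5662 0.0529 0.056 ] 0.0645 22.7
key [ 0.5406 -0.0589  0.045 ] 0.0933 -68.7
[0.5485 0.099  0.024 ]
[0.4466 0.0573 0.024 ]
[ 0.5055 -0.0902  0.024 ]
[ 0.6087 -0.0495  0.024 ]
0.019
```

play_rows([
  {"slide":[-28.4,-25.4,0],"angular":[0,0,0],"claw":-1},
  {"slide":[-28.4,-25.4,0],"angular":[0,0,0],"claw":-1},
  {"slide":[-28.4,-25.4,0],"angular":[0,0,0],"claw":-1},
  {"slide":[-28.4,-25.4,0],"angular":[0,0,0],"claw":-1},
  {"slide":[-28.4,-25.4,0],"angular":[0,0,0],"claw":-1},
  {"slide":[-28.4,-25.4,0],"angular":[0,0,0],"claw":-1},
  {"slide":[-28.4,-25.4,0],"angular":[0,0,0],"claw":-1},
  {"slide":[-28.4,-25.4,0],"angular":[0,0,0],"claw":-1},
], squeeze=20)

```text
time: 0.9
ee_pos: [0.3274, 0.2534, 0.2501]
tcp_rot: [-180.0, -0.0, 161.2]
wrist_force: [0.6, 0.6, 0.1]
opening: -0.0003
grasp_force: 0.0
```

play_rows([
  {"slide":[-28.4,-25.4,0],"angular":[0,0,0],"claw":-1},
  {"slide":[-28.4,-25.4,0],"angular":[0,0,0],"claw":-1},
  {"slide":[-28.4,-25.4,0],"angular":[0,0,0],"claw":-1},
  {"slide":[-28.4,-25.4,0],"angular":[0,0,0],"claw":-1},
  {"slide":[-28.4,-25.4,0],"angular":[0,0,0],"claw":-1},
  {"slide":[-28.4,-25.4,0],"angular":[0,0,0],"claw":-1},
  {"slide":[-28.4,-25.4,0],"angular":[0,0,0],"claw":-1},
  {"slide":[0,0,0],"angular":[0,0,0],"claw":-1},
])

```text
time: 1.7
ee_pos: [0.4589, 0.0193, 0.2494]
tcp_rot: [-179.9, -0.0, 160.9]
wrist_force: [-0.7, 0.6, -0.3]
opening: -0.0003
grasp_force: 0.0
```

play_rows([
  {"slide":[-10.3,-19.4,10],"angular":[0,0,0],"claw":-1},
  {"slide":[-10.3,-19.4,20],"angular":[0,0,0],"claw":-1},
  {"slide":[0,0,30],"angular":[0,0,6.5],"claw":-1},
  {"slide":[0,0,30],"angular":[0,0,6.5],"claw":-1},
  {"slide":[0,0,30],"angular":[0,0,6.5],"claw":-1},
  {"slide":[0,0,10],"angular":[0,0,0],"claw":-1},
  {"slide":[0,0,0],"angular":[0,0,0],"claw":-1},
])

```text
time: 2.4
ee_pos: [0.4638, -0.0206, 0.1192]
tcp_rot: [-179.9, -0.1, 141.9]
wrist_force: [-0.6, -0.2, -0.6]
opening: -0.0002
grasp_force: 0.0
```

Run:
```python
from h import *
print({k:np.round(v,3) for k,v in bot.get_obs().items() if k in("q","ee_pos","tcp_rot")})
s=bot.camera("scene")[:,:,::-1];cv2.imwrite("pics/s1.png",cv2.resize(s[130:270,260:440],(771,600),interpolation=cv2.INTER_CUBIC))
```

```text
{'q': array([-2.5420e+00, -7.1930e+00, -1.6386e+01,  8.0954e+01,  2.0000e-03,
        3.5585e+01]), 'ee_pos': array([ 0.464, -0.021,  0.119]), 'tcp_rot': array([-1.79916e+02, -1.21000e-01,  1.41872e+02])}
```

View pics/s1.png

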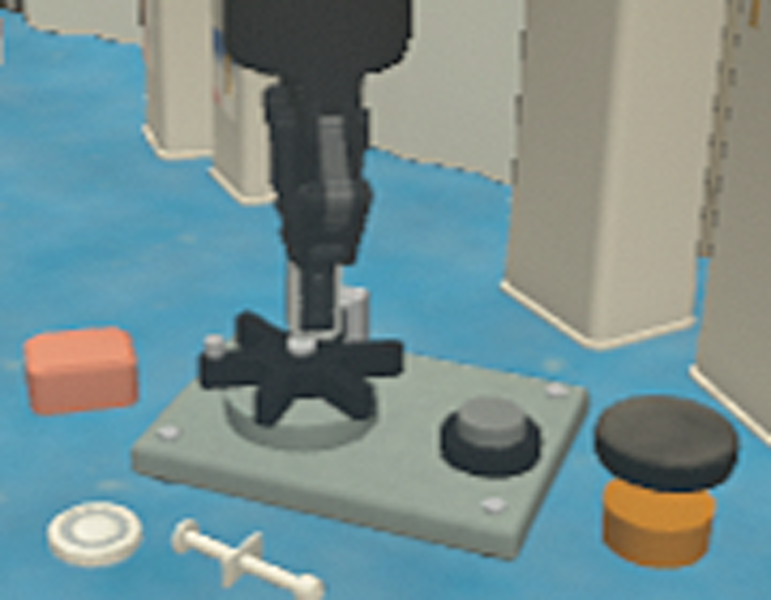

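play_rows([
  {"slide":[-3.4,-1.2,13],"angular":[0,0,0],"claw":-1},
  {"slide":[0,0,20],"angular":[0,0,0],"claw":-1},
  {"slide":[0,0,20],"angular":[0,0,0],"claw":-1},
  {"slide":[0,0,0],"angular":[0,0,0.4],"claw":-1},
  {"slide":[0,0,0],"angular":[0,0,0],"claw":-1},
])

```text
time: 2.95
ee_pos: [0.467, -0.0241, 0.068]
tcp_rot: [180.0, 0.0, 141.3]
wrist_force: [-0.0, 0.2, 0.5]
opening: -0.0001
grasp_force: 0.0
```

play_rows([
  {"slide":[0,6,2],"angular":[0,0,0],"claw":-1},
  {"slide":[0,6,0],"angular":[0,0,0],"claw":-1},
  {"slide":[0,5,0],"angular":[0,0,0],"claw":-1},
  {"slide":[0,0,0],"angular":[0,0,0],"claw":-1},
])

```text
time: 3.35
ee_pos: [0.4779, -0.0102, 0.0656]
tcp_rot: [180.0, 0.0, 141.3]
wrist_force: [0.1, 1.3, -0.1]
opening: -0.0004
grasp_force: 0.0
```

play_rows([
  {"slide":[4.2,0.2,0],"angular":[0,0,5],"claw":-1},
  {"slide":[4.2,0.2,0],"angular":[0,0,5],"claw":-1},
  {"slide":[4.2,0.2,0],"angular":[0,0,5],"claw":-1},
  {"slide":[4.2,0.2,0],"angular":[0,0,5],"claw":-1},
  {"slide":[4.2,0.2,0],"angular":[0,0,5],"claw":-1},
  {"slide":[4.2,0.2,0],"angular":[0,0,5],"claw":-1},
])

```text
time: 3.95
ee_pos: [0.4625, 0.0085, 0.0654]
tcp_rot: [-179.9, 0.1, 111.0]
wrist_force: [-1.3, -7.4, 0.5]
opening: -0.0002
grasp_force: 3.9
```

play_rows([
  {"slide":[4.2,0.2,0],"angular":[0,0,5],"claw":-1},
  {"slide":[4.2,0.2,0],"angular":[0,0,5],"claw":-1},
  {"slide":[4.2,0.2,0],"angular":[0,0,5],"claw":-1},
  {"slide":[4.2,0.2,0],"angular":[0,0,5],"claw":-1},
  {"slide":[4.2,0.2,0],"angular":[0,0,5],"claw":-1},
  {"slide":[4.2,0.2,0],"angular":[0,0,5],"claw":-1},
  {"slide":[0,0,0],"angular":[0,0,0],"claw":-1},
])

```text
time: 4.65
ee_pos: [0.4601, 0.0346, 0.0654]
tcp_rot: [180.0, -0.0, 81.2]
wrist_force: [0.1, -0.1, -0.3]
opening: -0.0
grasp_force: 0.0
```

play_rows([
  {"slide":[0,-9,0],"angular":[0,0,0],"claw":-1},
  {"slide":[0,-12,0],"angular":[0,0,0],"claw":-1},
  {"slide":[0,0,0],"angular":[0,0,0],"claw":-1},
])

```text
time: 4.95
ee_pos: [0.4376, 0.0374, 0.0652]
tcp_rot: [-180.0, 0.0, 81.3]
wrist_force: [-0.0, -0.2, -0.4]
opening: -0.0
grasp_force: 0.0
```

Run:
```python
from h import *
s=bot.camera("scene")[:,:,::-1];cv2.imwrite("pics/s2.png",cv2.resize(s[170:270,260:440],(790,439),interpolation=cv2.INTER_CUBIC))
```

```text
(no output)
```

View pics/s2.png

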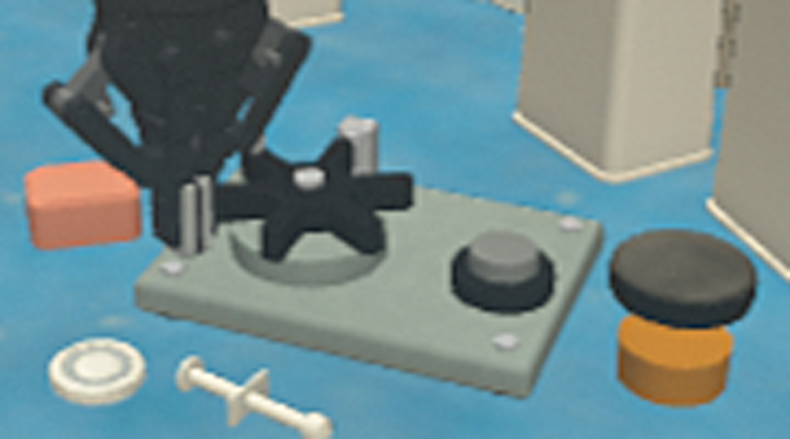

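The stud has left the left-hand tooth and is now hidden behind the gripper, so one click is done. I'll arc back outside the teeth and push a second time.

play_rows([
  {"slide":[-9.1,0.6,0],"angular":[0,0,-7.5],"claw":-1},
  {"slide":[-9.1,0.6,0],"angular":[0,0,-7.5],"claw":-1},
  {"slide":[-9.1,0.6,0],"angular":[0,0,-7.5],"claw":-1},
  {"slide":[-9.1,0.6,0],"angular":[0,0,-7.5],"claw":-1},
  {"slide":[-9.1,0.6,0],"angular":[0,0,-7.5],"claw":-1},
  {"slide":[-9.1,0.6,0],"angular":[0,0,-7.5],"claw":-1},
  {"slide":[-9.1,0.6,0],"angular":[0,0,-7.5],"claw":-1},
  {"slide":[-9.1,0.6,0],"angular":[0,0,-7.5],"claw":-1},
])

```text
time: 5.8
ee_pos: [0.4648, -0.028, 0.0654]
tcp_rot: [180.0, 0.0, 141.6]
wrist_force: [0.3, -0.3, 0.8]
opening: 0.0002
grasp_force: 0.0
```

play_rows([
  {"slide":[0,0,0],"angular":[0,0,0],"claw":-1},
])

```text
time: 5.9
ee_pos: [0.4651, -0.0281, 0.0653]
tcp_rot: [180.0, 0.0, 141.4]
wrist_force: [-0.7, -0.6, -0.3]
opening: 0.0001
grasp_force: 0.0
```

play_rows([
  {"slide":[1,8,0],"angular":[0,0,0],"claw":-1},
  {"slide":[0,7,0],"angular":[0,0,0],"claw":-1},
  {"slide":[0,7,0],"angular":[0,0,0],"claw":-1},
  {"slide":[0,0,0],"angular":[0,0,0],"claw":-1},
])

```text
time: 6.3
ee_pos: [0.478, -0.0088, 0.0653]
tcp_rot: [180.0, 0.0, 141.3]
wrist_force: [-0.3, -0.4, -0.1]
opening: -0.0002
grasp_force: 0.0
```

play_rows([
  {"slide":[4.2,0.2,0],"angular":[0,0,5],"claw":-1},
  {"slide":[4.2,0.2,0],"angular":[0,0,5],"claw":-1},
  {"slide":[4.2,0.2,0],"angular":[0,0,5],"claw":-1},
  {"slide":[4.2,0.2,0],"angular":[0,0,5],"claw":-1},
  {"slide":[4.2,0.2,0],"angular":[0,0,5],"claw":-1},
  {"slide":[4.2,0.2,0],"angular":[0,0,5],"claw":-1},
])

```text
time: 6.9
ee_pos: [0.4629, 0.0096, 0.0653]
tcp_rot: [-180.0, 0.2, 111.0]
wrist_force: [1.4, -8.0, -0.7]
opening: 0.0002
grasp_force: 4.1
```

play_rows([
  {"slide":[4.2,0.2,0],"angular":[0,0,5],"claw":-1},
  {"slide":[4.2,0.2,0],"angular":[0,0,5],"claw":-1},
  {"slide":[4.2,0.2,0],"angular":[0,0,5],"claw":-1},
  {"slide":[4.2,0.2,0],"angular":[0,0,5],"claw":-1},
  {"slide":[4.2,0.2,0],"angular":[0,0,5],"claw":-1},
  {"slide":[4.2,0.2,0],"angular":[0,0,5],"claw":-1},
  {"slide":[0,0,0],"angular":[0,0,0],"claw":-1},
])

```text
time: 7.6
ee_pos: [0.4602, 0.0357, 0.0653]
tcp_rot: [-180.0, 0.0, 81.2]
wrist_force: [-0.2, -0.5, -1.2]
opening: 0.0
grasp_force: 0.0
```

play_rows([
  {"slide":[0,-9,0],"angular":[0,0,0],"claw":-1},
  {"slide":[0,-12,0],"angular":[0,0,0],"claw":-1},
  {"slide":[0,0,-10],"angular":[0,0,0],"claw":-1},
  {"slide":[0,0,-35],"angular":[0,0,0],"claw":-1},
  {"slide":[0,0,0],"angular":[0,0,0],"claw":-1},
])

```text
time: 8.1
ee_pos: [0.4411, 0.0385, 0.115]
tcp_rot: [179.6, -0.1, 81.3]
wrist_force: [0.1, 0.1, -0.2]
opening: 0.0003
grasp_force: 0.0
```

Run:
```python
from h import *
s=bot.camera("scene")[:,:,::-1];cv2.imwrite("pics/s3.png",cv2.resize(s[170:270,260:440],(790,439),interpolation=cv2.INTER_CUBIC))
```

```text
(no output)
```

View pics/s3.png

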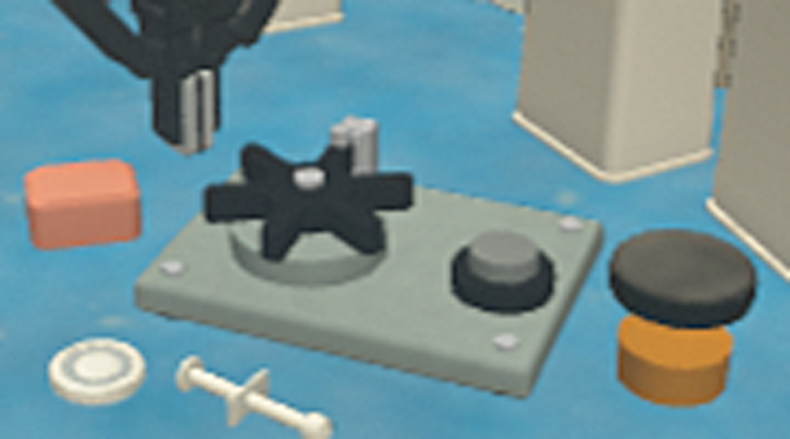

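The stud now stands on the pointer tooth at about (341,135), right in front of the pointer block, and nothing else has moved. Next is the key.

play_rows([
  {"slide":[0,0,-30],"angular":[0,0,0],"claw":-1},
  {"slide":[-20.7,28.6,0],"angular":[0,0,0],"claw":-1},
  {"slide":[-20.7,28.6,0],"angular":[0,0,0],"claw":-1},
  {"slide":[-20.7,28.6,0],"angular":[0,0,0],"claw":-1},
  {"slide":[-20.7,28.6,0],"angular":[0,0,0],"claw":-1},
  {"slide":[0,0,0],"angular":[0,0,0],"claw":-1},
])

```text
time: 8.75
ee_pos: [0.5416, -0.0633, 0.1392]
tcp_rot: [-180.0, 0.0, 81.1]
wrist_force: [-1.0, 0.1, -0.5]
opening: -0.0001
grasp_force: 0.0
```

play_rows([
  {"slide":[2.8,0,20],"angular":[0,0,0],"claw":-1},
  {"slide":[0,0,25],"angular":[0,0,0],"claw":-1},
  {"slide":[0,0,20],"angular":[0,0,0],"claw":-1},
  {"slide":[0,0,5],"angular":[0,0,0],"claw":-1},
  {"slide":[0,0,3],"angular":[0,0,0],"claw":-1},
  {"slide":[0,0,0],"angular":[0,0,0],"claw":-1},
])

```text
time: 9.35
ee_pos: [0.5405, -0.0579, 0.068]
tcp_rot: [180.0, -0.0, 81.3]
wrist_force: [0.5, -0.6, 1.0]
opening: -0.0003
grasp_force: 0.0
```

play_rows([
  {"slide":[0,0,2],"angular":[0,0,0],"claw":-1},
  {"slide":[0,0,2],"angular":[0,0,0],"claw":-1},
  {"slide":[0,0,0],"angular":[0,0,0],"claw":-1},
])

```text
time: 9.65
ee_pos: [0.5405, -0.0581, 0.0635]
tcp_rot: [180.0, -0.0, 81.3]
wrist_force: [-0.2, 0.6, -0.4]
opening: 0.0002
grasp_force: 0.0
```

play_rows([
  {"slide":[-2.2,1,0],"angular":[0,0,0],"claw":-1},
  {"slide":[0,0,2],"angular":[0,0,0],"claw":-1},
  {"slide":[0,0,2],"angular":[0,0,0],"claw":-1},
  {"slide":[0,0,0],"angular":[0,0,0],"claw":-1},
])

```text
time: 10.05
ee_pos: [0.5413, -0.0606, 0.0594]
tcp_rot: [180.0, 0.0, 81.2]
wrist_force: [1.0, -1.6, 3.3]
opening: 0.0002
grasp_force: 1.4
```

play_rows([
  {"slide":[0,0,2],"angular":[0,0,0],"claw":-1},
  {"slide":[0,0,0],"angular":[0,0,0],"claw":-1},
])

```text
time: 10.25
ee_pos: [0.5413, -0.0606, 0.0574]
tcp_rot: [180.0, 0.0, 81.3]
wrist_force: [1.7, -1.8, 3.5]
opening: -0.0002
grasp_force: 2.0
```

play_rows([
  {"slide":[0,0,2],"angular":[0,0,0],"claw":-1},
  {"slide":[0,0,0],"angular":[0,0,0],"claw":-1},
])

```text
time: 10.45
ee_pos: [0.5413, -0.0606, 0.056]
tcp_rot: [179.9, 0.0, 81.3]
wrist_force: [-0.5, -2.4, 7.7]
opening: 0.0001
grasp_force: 3.9
```

play_rows([
  {"slide":[0,0,1.5],"angular":[0,0,0],"claw":-1},
  {"slide":[0,0,0],"angular":[0,0,0],"claw":-1},
])

```text
time: 10.65
ee_pos: [0.5414, -0.0606, 0.0558]
tcp_rot: [179.9, 0.0, 81.2]
wrist_force: [-5.3, -2.7, 19.1]
opening: -0.0001
grasp_force: 9.4
```

The key has hit its stop: 19 N, with no further travel. I'll lift away and check.

play_rows([
  {"slide":[0,0,-10],"angular":[0,0,0],"claw":-1},
  {"slide":[0,0,-30],"angular":[0,0,0],"claw":-1},
  {"slide":[0,0,-40],"angular":[0,0,0],"claw":-1},
  {"slide":[0,0,-40],"angular":[0,0,0],"claw":-1},
  {"slide":[0,0,0],"angular":[0,0,0],"claw":-1},
  {"slide":[0,0,0],"angular":[0,0,0],"claw":-1},
])

```text
time: 11.25
ee_pos: [0.5412, -0.0602, 0.174]
tcp_rot: [180.0, -0.0, 81.3]
wrist_force: [0.3, 0.6, -1.0]
opening: 0.0
grasp_force: 0.0
```

Run:
```python
from h import *
s=bot.camera("scene")[:,:,::-1];cv2.imwrite("pics/s4.png",cv2.resize(s[170:270,260:440],(790,439),interpolation=cv2.INTER_CUBIC))
```

```text
(no output)
```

View pics/s4.png

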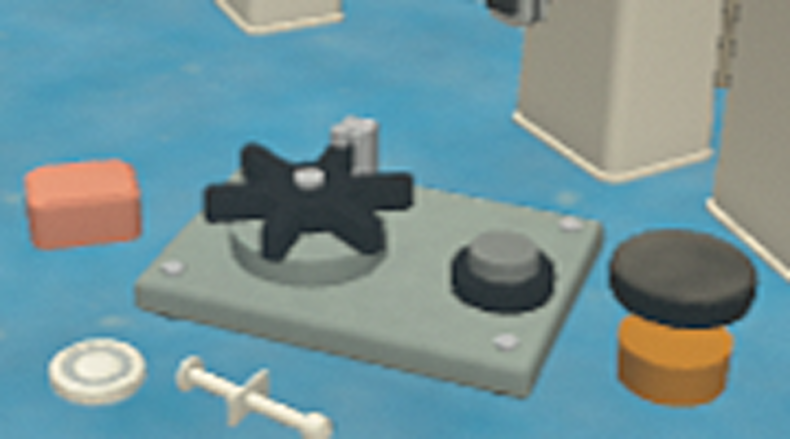

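The stud is still at the pointer (341,135), the key is back up (505,255), and the loose things haven't moved.

```bash
python3 -c "
from workcell import bot
print(bot.job_done())"
```

```text
the job is handed in; nothing more can be done
None
```

The job is handed in: two clicks clockwise put the stud at the pointer, then the key went down to its stop and came back up, and the last picture shows the loose things where they were; no verdict came back.

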